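Load a soap mould into the curing box through its dust flap

TASK

Load the lidded steel soap mould into the curing box: keeping it upright, set it lengthways between the rails of the entry shelf, then drive it in with the white T-shaped pusher, through the spring flap, until you feel it come to rest against the spring buffer inside; the buffer's setting is not known and must not be rammed. Draw the pusher out so that the flap shuts behind the mould, put the pusher down on the bench clear of the box and its shelf, and leave the other things where they are.

Things in the scene. Friction and masses are not known exactly. Their poses are not given: they have to be found in the camera images.
- curing_box: Low white box fixed on the bench, 300 long, 120 wide, 100 mm high, closed all round but for a doorway with a flap; an entry shelf 170 mm long runs up to the doorway. Origin: on the bench top under the flap's middle; x points straight into the box (the way to push), y left of that, z up. Shelf and inner floor are one flat plate, top 6 mm above the bench, from x = -170 to 300 mm.
- shelf_mid (a point): Middle of the entry shelf's upper face, 85 mm in front of the flap, 6 mm above the bench; axes as the box. Two straight guide rails run along the plate from 160 mm in front of the flap to the back wall: inner faces at y = +-30 mm, 8 mm thick, 6 mm high above the plate.
- doorway (a point): Middle of the doorway's top edge, the flap's hinge line, 66 mm above the bench; axes as the box. Doorway 70 mm wide. The steel flap hangs 48 mm down from here, opens inwards only, resists with 1 to 3 N, and its lower edge rides on whatever stands in the doorway: it drops shut behind the mould once the mould's rear end is 50 mm past it.
- flap (a joint): Angle of the spring flap, rad: 0 shut (hanging upright), growing to 1.45 as it swings into the box.
- buffer: Rail of the spring buffer inside the box, out of sight; origin 140 mm in from the flap, 12 mm above the bench, wherever the plate is. It carries a sprung plate whose setting differs each time: the mould's rear end is 57 to 98 mm past the flap when they meet. The plate yields 10 mm with only 0.6 to 0.9 N (it cannot push the mould back out), then is solid. Over 30 N rams it.
- mould_mid (a point): Lidded steel soap mould, a flat-sided block 130 long (x), 52 wide (y), 44 mm high (z), 0.4 to 0.85 kg; the point is its centre, 22 mm above its underside. Either end may go first. Grip it across its width, in its upper half when setting it down, so that the fingertips stay above the rails. Sliding it takes 1 to 4 N.
- pusher_grip (a point): White plastic pusher standing on the bench, T-shaped from above, 200 mm long, 0.17 kg; x points to its flat pushing face. Head 44 wide, 14 mm thick; bar 22 mm wide; both 34 mm high; the rear 80 mm of the bar is raised to 66 mm as a grip. The point is the middle of that grip, 160 mm behind the pushing face, 46 mm above the underside.
- jar: Bystander: amber glass jar, 48 mm wide, 65 mm high; origin under its centre.
- squeeze_bottle: Bystander: white bottle, 44 mm wide, 90 mm high; origin under its centre.
- jug: Bystander: yellow measuring jug with a handle, 90 mm wide, 110 mm high; origin under its centre.
- spatula: Bystander: spatula lying flat, 190 mm long; origin under its middle.

How it is judged:
By the outcome, as a careful person would: the job done as asked, in the order asked, and still so for the second after the job is handed in, with the robot touching nothing.
It also fails if it takes over 72 s, if anything falls off the work surface, if the arm or the gripper's body presses on something with over 40 N, if the wrist force passes 120 N, or if a joint passes its speed limit or range.

ROBOT

A 6-joint arm with a two-finger parallel gripper is mounted at the origin on the work surface. World frame = base frame: x ahead of the robot, y to its left, z up, the work surface at z = 0. Lengths are in m, angles in rad, forces in N, time in s.
With the tool pointing down it reaches from about 0.35 to 0.975 m from the base axis. Payload 7.1 kg.
Tool frame: the origin (TCP) lies between the finger pads; the fingertips stand 19 mm ahead of it and the grasp point (between the pads) is the TCP; z points along the fingers, y is the direction in which the jaws open and shut (so a half turn about z gives the same grasp; the last joint's range is limited). The gripper opens to 88 mm and grips with 3 to 60 N. Pads are 20 mm wide; open, the fingers measure 115 mm over their backs; the gripper's body (75 mm by 178 mm) begins 61 mm behind the grasp point.
Start: joints at [-1.264, 0.423, 1.63, -0, 1.089, -0.019], TCP at [0.2, -0.592, 0.242] pointing down, gripper open.
Joint ranges: [-3, 3], [-0.9, 2.11], [0.09, 2.58], [-1.31, 4.45], [0.11, 2.69], [-2.54, 2.54]. Speed limits (rad/s): [2.39, 2.39, 3.01, 3.14, 3.14, 3.14].

INTERFACE

Orientations are given as [roll, pitch, yaw] about the fixed x, y, z axes, in that order (R = Rz(yaw) Ry(pitch) Rx(roll)).
In Python, from plant import arm gives the robot as it stands. The module is installed in compiled form; this text tells all that it offers.
- The arm moves only by the tool arm_command, never from a script. Its arguments are lists of equal length, an entry for each row: "linear": the shift along the tool's x, y, z each as a share of 5 cm, from -1 to 1, a list of three; "turn": the turn, a rotation vector about the tool's x, y, z each as a share of 0.12 rad, from -1 to 1, a list of three; "jaw": the opening, from 0 (shut) to 1 (fully open). In form: {"linear": [[x, y, z], ...], "turn": [[wx, wy, wz], ...], "jaw": [jaw, ...]}. A call has 1 to 20 rows; each row shifts and turns the pose as measured when the row begins, along the tool's axes as they then stand; what a row does not reach is not made up. A row lasts 1/10 s, in which the tool goes at most 50 mm and 8.59 degrees, less where a joint would pass 70% of its speed; a pose out of reach is approached as far as the arm can. A call with a number of a shift or a turn outside -1 to 1 is refused whole. A call with a gripper value outside its range is refused whole. The fingers move at their own pace and stop on an object; "grip_force" is the grip in N (left out, the last holds). Time passes only in rows, so rows that do not move let the fingers close. It gives the time, the measured TCP pose, the force and the opening at its end, in the units of the state.
- arm.observe(): the state, without advancing time (a new reading comes with each control period).
- arm.read_camera(name): name is "scene" or "top"; returns the picture (400x640x3 uint8, red, green, blue); there is no depth.
- arm.get_calibration(name): a dict with "K" (3x3 intrinsics, pixels), "R" (3x3) and "t" (3): a world point X has camera coordinates R X + t. Camera axes: x right, y down, z forward; pixel columns grow to the right and rows downward; lengths in m; the calibration is good to about 2 mm. A picture is of the moment at which its call begins. get_calibration takes no time and is no camera call.
- arm.close_job(): hands the job in, once; it reports no verdict.
The state is a dict: "t": time; "joint_pos": joint angles; "joint_vel": joint speeds; "tau": joint torques, N m; "tcp_pos": TCP position; "ee_rot": TCP orientation; "ft_force": force on the tool from outside, world axes, zero at the start; "ft_torque": the same for the moment, N m; "width": finger opening in m.
Only numpy, scipy, OpenCV 4.12 (cv2) and the standard library are available. Lean on these libraries where they do the work, as an engineer would, in place of code of your own. Each camera call takes 0.05 s, during which the arm holds its last target. There are 200 camera calls.

## Working session

There is one attempt and no reset: what is moved stays moved. The work goes in short steps, Python scripts to look and compute and a tool call to move; the robot and the scene stay as the last step left them, time stands still between calls to the robot, and variables do not carry over. Pictures are saved under pics/ and viewed, about 8 in all and at most 12, crops included, and the job is handed in when it is done.

Besides the shell and the picture viewer there is one more tool, called after "Call:" by a JSON object that holds its "method" and its "body". arm_command: Moves the arm, as the interface text tells. Shift numbers are shares of 5 cm and turn numbers shares of 0.12 rad, none past 1 either way. Its arguments: {"type":"object","properties":{"linear":{"type":"array"},"turn":{"type":"array"},"jaw":{"type":"array"},"grip_force":{"type":"number"}},"required":["linear","turn","jaw"]}

```bash
mkdir -p pics
python3 - <<'E'
from plant import arm
import cv2,numpy as np
for n in("scene","top"):
    im=arm.read_camera(n); cv2.imwrite(f"pics/{n}0.png",im[:,:,::-1])
    c=arm.get_calibration(n); print(n,np.round(c["K"],1).tolist(),np.round(c["R"],4).tolist(),np.round(c["t"],4).tolist())
s=arm.observe(); print(s)
E
```

```text
scene [[385.4, 0.0, 320.9], [0.0, 385.4, 205.0], [0.0, 0.0, 1.0]] [[-0.5894, 0.8075, 0.0216], [0.5395, 0.4135, -0.7335], [-0.6012, -0.4207, -0.6794]] [0.2097, -0.3459, 1.4919]
top [[420.7, 0.0, 317.0], [0.0, 420.7, 201.2], [0.0, 0.0, 1.0]] [[-0.0035, -0.9998, -0.0215], [-0.9948, 0.0057, -0.1018], [0.1019, 0.021, -0.9946]] [0.1657, 0.6066, 1.0023]
{'t': 0.1, 'joint_pos': array([-1.26399194e+00,  4.23752602e-01,  1.63059509e+00,  8.82277499e-06,
        1.08861845e+00, -1.90059224e-02]), 'joint_vel': array([-0.00037931, -0.00165233, -0.00146713, -0.00141661, -0.00025388,
        0.00187419]), 'tau': array([ 6.15306290e-04, -5.45609844e+01, -2.74324411e+01,  6.44266116e-02,
        1.88435800e-02, -7.65594137e-06]), 'tcp_pos': array([ 0.19992771, -0.59166016,  0.24099406]), 'ee_rot': array([-3.14021956e+00, -3.39127332e-05,  3.25806189e-01]), 'ft_force': array([-0.12198864,  0.14011051, -0.24269857]), 'ft_torque': array([0.03697323, 0.05493385, 0.00098608]), 'width': 0.08769754477558664}
```

View pics/top0.png

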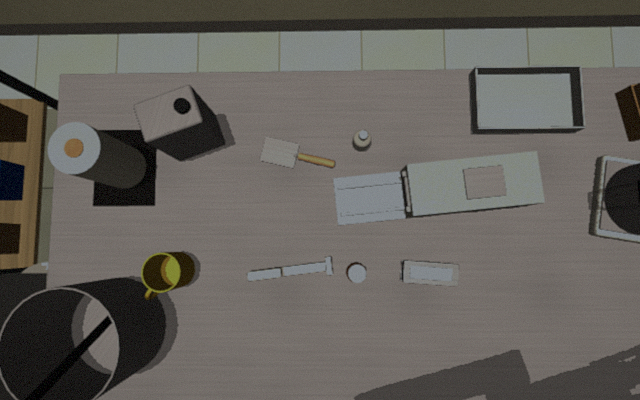

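View pics/scene0.png

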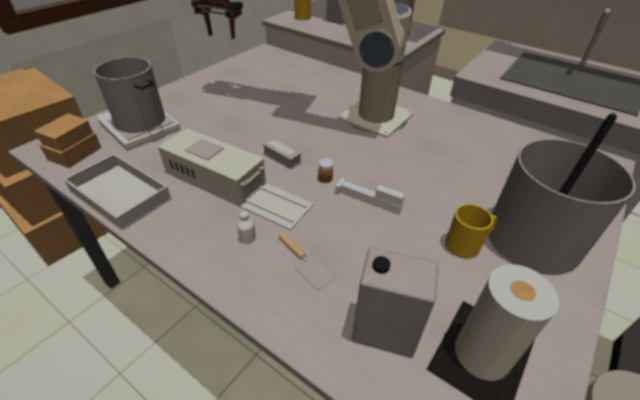

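The top view shows the pusher (cols 247–333, row 270), mould (403–459, 272), jar (357, 273), and the box with its shelf (335–543, 150–222). The pushing direction is image right, i.e. about −y. Next I'll look at enlarged crops.

Run:
```python
import cv2
im=cv2.imread("pics/top0.png")
a=im[145:230,325:485]; b=im[250:290,240:400]; c=im[250:290,390:470]
def up(x,f): return cv2.convertScaleAbs(cv2.resize(x,None,fx=f,fy=f,interpolation=cv2.INTER_CUBIC),alpha=1.4)
cv2.imwrite("pics/cA.png",up(a,5))
import numpy as np
cv2.imwrite("pics/cB.png",np.vstack([up(b,5),up(c,10)[:,:800]]))
```

```text
(no output)
```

View pics/cA.png

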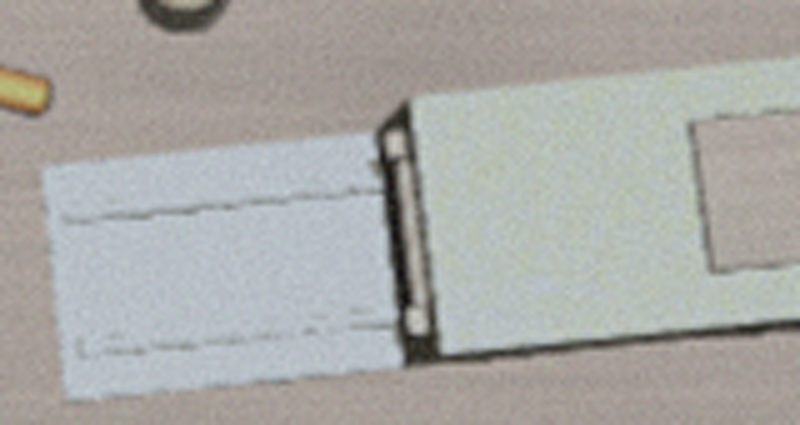

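View pics/cB.png

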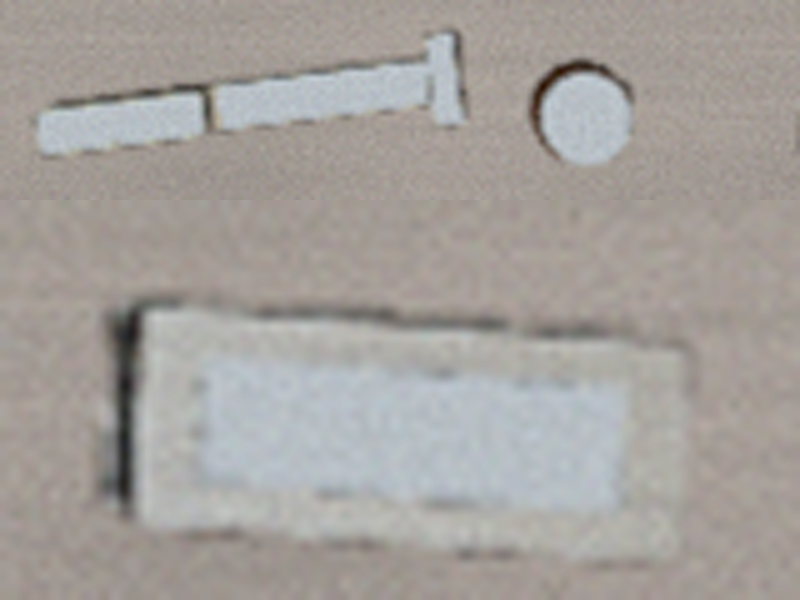

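Crop A shows the shelf's front edge (43,167)–(68,400), its sides reaching the doorway at (377,133) and (405,366), and the box's top front edge (412,98)–(440,355). Crop B shows the mould's top corners (148,308), (687,345), (680,558), (140,525). It also shows the pusher's grip (38,108)–(208,136) and its head, with the front at (455,32)–(465,122).

```bash
cat > h.py <<'E'
from plant import arm
import numpy as np, cv2
from scipy.spatial.transform import Rotation as Ro
def px(x,y,ou,ov,f): return ((x+.5)/f-.5+ou,(y+.5)/f-.5+ov)
def back(uv,z,n="top"):
    c=arm.get_calibration(n);K,R,t=map(np.array,(c["K"],c["R"],c["t"]))
    d=R.T@np.linalg.solve(K,[*uv,1]);o=-R.T@t
    return o+d*(z-o[2])/d[2]
def proj(X,n="top"):
    c=arm.get_calibration(n);p=np.array(c["K"])@(np.array(c["R"])@X+np.array(c["t"]));return p[:2]/p[2]
def st():
    s=arm.observe();print("t",round(s["t"],2),"tcp",np.round(s["tcp_pos"],4),"rpy",np.round(s["ee_rot"],4),"F",np.round(s["ft_force"],1),"T",np.round(s["ft_torque"],2),"w",round(s["width"],4));return s
def go(target,yaw=None):
    "shift in tool axes (units of 5cm) and turn (units .12rad) to target, tool down"
    s=st();R=Ro.from_euler("xyz",s["ee_rot"])
    G=Ro.from_euler("xyz",[np.pi,0,s["ee_rot"][2] if yaw is None else yaw])
    print("lin",np.round(R.inv().apply(np.array(target)-s["tcp_pos"])/.05,2),"turn",np.round((R.inv()*G).as_rotvec()/.12,2))
E
python3 - <<'E'
from h import *
def pts(l,o,f,z): return np.array([back(px(x,y,*o,f),z)[:2] for x,y in l])
def show(n,p): print(n,np.round(p*1e3,1).tolist())
A=(325,145);B=(240,250);C=(390,250)
sh=pts([(43,167),(68,400),(377,133),(405,366)],A,5,.006);show("shelf",sh)
r=pts([(62,220),(380,190),(80,355),(395,325)],A,5,.012);show("rails",r)
bx=pts([(412,98),(440,355)],A,5,.1);show("box",bx)
bf=np.array([back(q,.1)[:2] for q in[(540,152),(543.5,205)]]);show("boxfar",bf)
m=pts([(148,308-200),(687,345-200),(680,558-200),(140,525-200)],C,10,.044);show("mould",m);print(m.mean(0),np.linalg.norm(m-np.roll(m,1,0),axis=1))
g=pts([(38,108),(203,92),(208,136),(42,157)],B,5,.066);show("grip",g);print(g.mean(0))
hd=pts([(428,36),(455,32),(465,122),(438,126)],B,5,.034);show("head",hd)
ang=lambda d:np.degrees(np.arctan2(d[1],d[0]))
print("box ang",ang(sh[2]-sh[0]),ang(sh[3]-sh[1]),ang(r[1]-r[0]),ang(r[3]-r[2]),ang(bf.mean(0)-bx.mean(0)),"perp",ang(sh[1]-sh[0])-0,ang(bx[1]-bx[0]))
print("mould",ang(m[1]-m[0]),ang(m[2]-m[3]),"pusher",ang(hd[1:3].mean(0)-g[[0,3]].mean(0)),np.linalg.norm(hd[1:3].mean(0)-g[[0,3]].mean(0)))
print("jar",back(px(585,113,*B,5),.065))
E
```

```text
shelf [[669.0, 122.3], [550.8, 110.6], [685.2, -46.9], [567.1, -58.0]]
rails [[641.0, 113.0], [655.2, -46.6], [573.0, 104.6], [587.2, -52.5]]
box [[685.2, -46.6], [566.2, -56.3]]
boxfar [[711.3, -351.9], [588.8, -352.8]]
mould [[463.0, -45.4], [453.9, -172.9], [404.0, -169.4], [411.9, -42.2]]
[ 0.43322891 -0.10746212] [0.05117749 0.12782491 0.05004342 0.12737996]
grip [[439.6, 326.9], [446.9, 249.2], [426.5, 246.8], [416.9, 324.7]]
[0.43245434 0.28688893]
head [[471.7, 143.6], [473.6, 130.5], [430.5, 126.0], [428.6, 139.0]]
box ang -84.51836780881717 -84.49841910390883 -84.92837042153093 -84.83300088771499 -85.36746477928783 perp -174.37092736296535 -175.3305194941348
mould -94.06933401864617 -93.56025003303334 pusher -83.14007089765016 0.19898012117505842
jar [0.43666892 0.0703081  0.065     ]
```

```bash
python3 -c "
from h import *
go([.433,-.1075,.15],1.504)"
```

```text
t 0.1 tcp [ 0.1999 -0.5917  0.241 ] rpy [-3.1402 -0.      0.3258] F [-0.1  0.1 -0.2] T [0.04 0.05 0.  ] w 0.0877
lin [ 7.52 -7.68  1.83] turn [-0.01 -0.01 -9.82]
```

Call:
{"method": "arm_command", "body": {"linear": [[0.63, -0.64, 0.15], [0.63, -0.64, 0.15], [0.63, -0.64, 0.15], [0.63, -0.64, 0.15], [0.63, -0.64, 0.15], [0.63, -0.64, 0.15], [0.63, -0.64, 0.15], [0.63, -0.64, 0.15], [0.63, -0.64, 0.15], [0.63, -0.64, 0.15], [0.63, -0.64, 0.15], [0.63, -0.64, 0.15]], "turn": [[0, 0, 0], [0, 0, 0], [0, 0, 0], [0, 0, 0], [0, 0, 0], [0, 0, 0], [0, 0, 0], [0, 0, 0], [0, 0, 0], [0, 0, 0], [0, 0, 0], [0, 0, 0]], "jaw": [1, 1, 1, 1, 1, 1, 1, 1, 1, 1, 1, 1]}}

```text
t: 1.3
tcp_pos: [0.4409, -0.0944, 0.1462]
ee_rot: [3.14, 0.0, 0.315]
ft_force: [0.4, -1.1, -0.4]
width: 0.0878
```

Call:
{"method": "arm_command", "body": {"linear": [[0, 0, 0], [0, 0, 0], [0, 0, 0], [0, 0, 0], [0, 0, 0], [0, 0, 0], [0, 0, 0], [0, 0, 0], [0, 0, 0], [0, 0, 0], [0, 0, 0], [0, 0, 0]], "turn": [[0, 0, -0.9], [0, 0, -0.9], [0, 0, -0.9], [0, 0, -0.9], [0, 0, -0.9], [0, 0, -0.9], [0, 0, -0.9], [0, 0, -0.9], [0, 0, -0.9], [0, 0, -0.9], [0, 0, -0.9], [0, 0, 0]], "jaw": [1, 1, 1, 1, 1, 1, 1, 1, 1, 1, 1, 1]}}

```text
t: 2.5
tcp_pos: [0.4407, -0.0865, 0.1428]
ee_rot: [-3.135, -0.001, 1.563]
ft_force: [0.3, 0.4, 0.1]
width: 0.0878
```

```bash
python3 -c "
from h import *
go([.433,-.1075,.034],1.504)"
```

```text
t 2.5 tcp [ 0.4407 -0.0865  0.1428] rpy [-3.135e+00 -6.000e-04  1.563e+00] F [0.3 0.4 0.1] T [-0.06 -0.09  0.03] w 0.0878
lin [-0.42 -0.14  2.18] turn [-0.06 -0.    0.49]
```

Call:
{"method": "arm_command", "body": {"linear": [[-0.42, -0.14, 0.5], [0, 0, 0.5], [0, 0, 0.4], [0, 0, 0]], "turn": [[-0.06, 0, 0.49], [0, 0, 0], [0, 0, 0], [0, 0, 0]], "jaw": [1, 1, 1, 1]}}

```text
t: 2.9
tcp_pos: [0.4346, -0.1084, 0.0717]
ee_rot: [3.137, 0.0, 1.49]
ft_force: [-0.4, 0.3, 0.1]
width: 0.0879
```

```bash
python3 -c "
from h import *
go([.433,-.1075,.034],1.504)"
```

```text
t 2.9 tcp [ 0.4346 -0.1084  0.0717] rpy [3.1373e+00 2.0000e-04 1.4898e+00] F [-0.4  0.3  0.1] T [-0.03 -0.11  0.  ] w 0.0879
lin [ 0.02 -0.04  0.75] turn [ 0.04  0.   -0.12]
```

Call:
{"method": "arm_command", "body": {"linear": [[0.02, -0.03, 0.35], [0, 0, 0.35], [0, 0, 0], [0, 0, 0], [0, 0, 0], [0, 0, 0], [0, 0, 0], [0, 0, 0], [0, 0, 0], [0, 0, 0]], "turn": [[0.04, 0, -0.12], [0, 0, 0], [0, 0, 0], [0, 0, 0], [0, 0, 0], [0, 0, 0], [0, 0, 0], [0, 0, 0], [0, 0, 0], [0, 0, 0]], "jaw": [1, 1, 1, 0.5, 0.5, 0.5, 0.5, 0.5, 0.5, 0.5], "grip_force": 35}}

```text
t: 3.9
tcp_pos: [0.4347, -0.1074, 0.0406]
ee_rot: [3.14, 0.001, 1.496]
ft_force: [-0.0, 0.3, -2.1]
width: 0.0517
```

```bash
python3 -c "
from h import *
st()"
```

```text
t 3.9 tcp [ 0.4347 -0.1074  0.0406] rpy [3.1396e+00 8.0000e-04 1.4963e+00] F [-0.   0.3 -2.1] T [-0.05  0.01 -0.  ] w 0.0517
```

Call:
{"method": "arm_command", "body": {"linear": [[0, 0, -0.2], [0, 0, -0.4], [0, 0, -0.6], [0, 0, -0.6], [0, 0, -0.6], [0, 0, 0], [0, 0, 0]], "turn": [[0, 0, 0], [0, 0, 0], [0, 0, 0], [0, 0, 0], [0, 0, 0], [0, 0, 0], [0, 0, 0]], "jaw": [0.4, 0.4, 0.4, 0.4, 0.4, 0.4, 0.4]}}

```text
t: 4.6
tcp_pos: [0.432, -0.1066, 0.1647]
ee_rot: [-3.138, -0.0, 1.496]
ft_force: [-0.4, 0.8, -8.2]
width: 0.0521
```

```bash
python3 -c "
from h import *
go([.6177,.0322,.14],1.6615)
im=arm.read_camera('scene');cv2.imwrite('pics/s1.png',cv2.convertScaleAbs(cv2.resize(im[100:260,140:420,::-1],None,fx=2.8,fy=2.8,interpolation=2),alpha=1.4))"
```

```text
t 4.6 tcp [ 0.432  -0.1066  0.1647] rpy [-3.1384e+00 -4.0000e-04  1.4961e+00] F [-0.4  0.8 -8.2] T [-0.05 -0.05 -0.02] w 0.0521
lin [3.04 3.5  0.48] turn [-0.03 -0.01 -1.38]
```

View pics/s1.png

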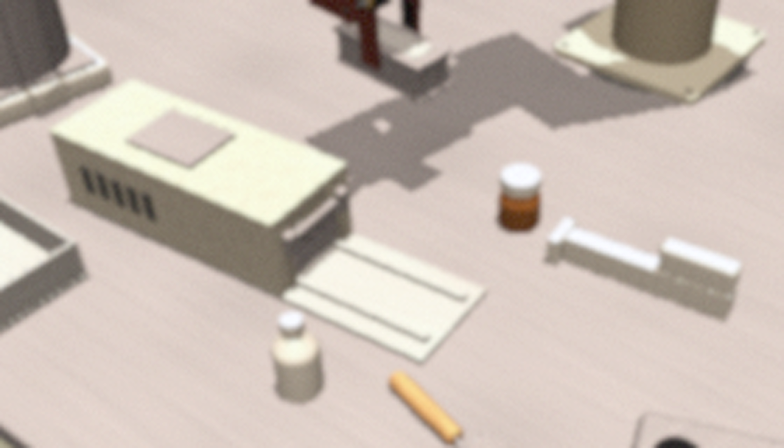

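The picture shows the mould hanging level in the gripper at (390,55), clear of everything. On to the shelf.

Call:
{"method": "arm_command", "body": {"linear": [[0.3, 0.35, 0], [0.6, 0.7, 0], [0.6, 0.7, 0], [0.6, 0.7, 0], [0.5, 0.55, 0], [0.3, 0.35, 0], [0, 0, 0], [0, 0, 0], [0, 0, 0]], "turn": [[0, 0, 0], [0, 0, 0], [0, 0, 0], [0, 0, 0], [0, 0, 0], [0, 0, 0], [0, 0, -0.7], [0, 0, -0.7], [0, 0, 0]], "jaw": [0.4, 0.4, 0.4, 0.4, 0.4, 0.4, 0.4, 0.4, 0.4]}}

```text
t: 5.55
tcp_pos: [0.606, 0.0324, 0.1396]
ee_rot: [-3.107, -0.005, 1.668]
ft_force: [-1.9, -0.3, -7.2]
width: 0.0516
```

```bash
python3 -c "
from h import *
go([.6177,.0322,.06],1.6615)"
```

```text
t 5.55 tcp [0.606  0.0324 0.1396] rpy [-3.107  -0.0054  1.6682] F [-1.9 -0.3 -7.2] T [ 0.02 -0.13  0.01] w 0.0516
lin [-0.03  0.29  1.58] turn [-0.29 -0.04  0.06]
```

Call:
{"method": "arm_command", "body": {"linear": [[0, 0.15, 0.2], [0, 0.1, 0.3], [0, 0, 0.3], [0, 0, 0]], "turn": [[-0.29, -0.04, 0.06], [0, 0, 0], [0, 0, 0], [0, 0, 0]], "jaw": [0.4, 0.4, 0.4, 0.4]}}

```text
t: 5.95
tcp_pos: [0.6143, 0.033, 0.0907]
ee_rot: [-3.131, -0.001, 1.654]
ft_force: [-0.6, -0.3, -7.5]
width: 0.0518
```

```bash
python3 -c "
from h import *
go([.6177,.0322,.047],1.6615)"
```

```text
t 5.95 tcp [0.6143 0.033  0.0907] rpy [-3.1312e+00 -9.0000e-04  1.6541e+00] F [-0.6 -0.3 -7.5] T [-0.01 -0.11 -0.02] w 0.0518
lin [-0.02  0.08  0.87] turn [-0.09 -0.01 -0.06]
```

Call:
{"method": "arm_command", "body": {"linear": [[-0.02, 0.08, 0.2], [0, 0, 0.2], [0, 0, 0]], "turn": [[-0.09, 0, -0.06], [0, 0, 0], [0, 0, 0]], "jaw": [0.4, 0.4, 0.4]}}

```text
t: 6.25
tcp_pos: [0.6181, 0.032, 0.068]
ee_rot: [-3.141, -0.001, 1.661]
ft_force: [-0.2, -0.0, -7.6]
width: 0.0517
```

```bash
python3 -c "
from h import *
go([.6177,.0322,.047],1.6615)
im=arm.read_camera('top');cv2.imwrite('pics/t2.png',cv2.convertScaleAbs(cv2.resize(im[145:235,325:485,::-1],None,fx=5,fy=5,interpolation=2),alpha=1.4))"
```

```text
t 6.25 tcp [0.6181 0.032  0.068 ] rpy [-3.1406e+00 -1.1000e-03  1.6606e+00] F [-0.2 -0.  -7.6] T [-0.01 -0.08  0.06] w 0.0517
lin [ 0.   -0.01  0.42] turn [-0.01 -0.01 -0.01]
```

View pics/t2.png

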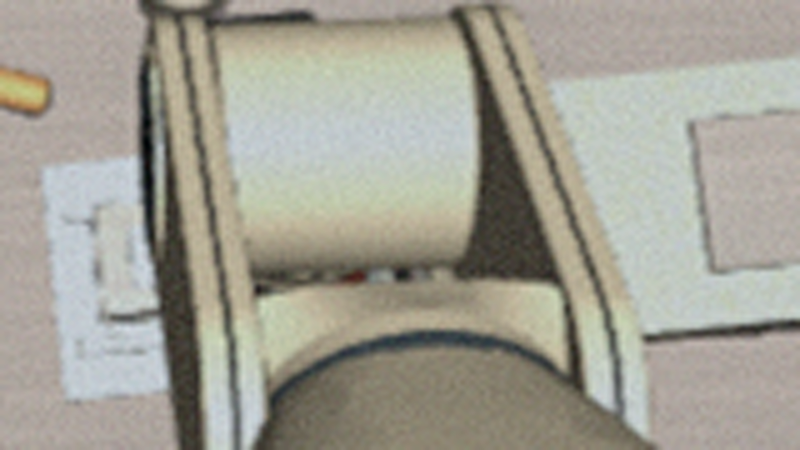

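The view is mostly arm, but the mould's rear end shows at (97,207)–(105,318), between the rail lines at y≈220 and 350. I'll check the offset numerically.

```bash
python3 -c "
from h import *
o=np.array([.6254,-.0525]);u=np.array([.0906,-.9959]);v=np.array([.9959,.0906])
for p,z in(((97,207),.071),((105,318),.071),((62,220),.012),((80,355),.012)):
  q=back(px(*p,325,145,5),z)[:2]-o;print(np.round(1e3*np.array([q@u,q@v]),1))"
```

```text
[-148.6   27.5]
[-150.1  -25.5]
[-163.4   30.6]
[-161.2  -38. ]
```

Call:
{"method": "arm_command", "body": {"linear": [[0, 0.02, 0.2], [0, 0, 0.15], [0, 0, 0.08], [0, 0, 0]], "turn": [[0, 0, 0], [0, 0, 0], [0, 0, 0], [0, 0, 0]], "jaw": [0.4, 0.4, 0.4, 0.4]}}

```text
t: 6.7
tcp_pos: [0.6196, 0.0319, 0.0472]
ee_rot: [3.141, -0.001, 1.661]
ft_force: [-0.5, -0.9, -6.7]
width: 0.0518
```

```bash
python3 -c "
from h import *
go([.6177,.0322,.0466],1.6615)"
```

```text
t 6.7 tcp [0.6196 0.0319 0.0472] rpy [ 3.1414e+00 -7.0000e-04  1.6610e+00] F [-0.5 -0.9 -6.7] T [ 0.   -0.13 -0.  ] w 0.0518
lin [ 0.01 -0.04  0.01] turn [ 0.   -0.01 -0.  ]
```

Call:
{"method": "arm_command", "body": {"linear": [[0, -0.03, 0.04], [0, 0, 0.02]], "turn": [[0, 0, 0], [0, 0, 0]], "jaw": [0.4, 0.4]}}

```text
t: 6.9
tcp_pos: [0.6197, 0.0319, 0.0464]
ee_rot: [3.139, -0.001, 1.661]
ft_force: [-7.5, 0.1, 5.9]
width: 0.0521
```

Call:
{"method": "arm_command", "body": {"linear": [[0, 0, 0], [0, 0, 0], [0, 0, 0], [0, 0, 0]], "turn": [[0, 0, 0], [0, 0, 0], [0, 0, 0], [0, 0, 0]], "jaw": [0.7, 0.9, 0.9, 0.9]}}

```text
t: 7.3
tcp_pos: [0.6235, 0.0322, 0.0495]
ee_rot: [3.13, -0.0, 1.661]
ft_force: [-0.3, -0.3, 0.0]
width: 0.0775
```

Call:
{"method": "arm_command", "body": {"linear": [[0, 0, -0.4], [0, 0, -0.6], [0, 0, -0.7], [0, 0, -0.6], [0, 0, 0]], "turn": [[0, 0, 0], [0, 0, 0], [0, 0, 0], [0, 0, 0], [0, 0, 0]], "jaw": [0.9, 0.9, 0.9, 0.9, 0.9]}}

```text
t: 7.8
tcp_pos: [0.6225, 0.0321, 0.1676]
ee_rot: [3.13, -0.0, 1.661]
ft_force: [-0.3, 0.4, -0.2]
width: 0.0788
```

```bash
python3 -c "
from h import *
go([.4325,.287,.14],1.69)"
```

```text
t 7.8 tcp [0.6225 0.0321 0.1676] rpy [ 3.1302e+00 -3.0000e-04  1.6609e+00] F [-0.3  0.4 -0.2] T [ 0.01 -0.09 -0.02] w 0.0788
lin [ 5.42 -3.33  0.52] turn [ 0.09 -0.   -0.24]
```

Call:
{"method": "arm_command", "body": {"linear": [[0.4, -0.25, 0], [0.8, -0.5, 0.05], [0.9, -0.55, 0.1], [0.9, -0.55, 0.1], [0.9, -0.55, 0.1], [0.8, -0.5, 0.1], [0.4, -0.25, 0], [0, 0, 0]], "turn": [[0, 0, 0], [0, 0, 0], [0, 0, 0], [0, 0, 0], [0, 0, 0], [0, 0, 0], [0, 0, 0], [0.09, 0, -0.2]], "jaw": [0.9, 0.9, 0.9, 0.9, 0.9, 0.9, 0.9, 0.9]}}

```text
t: 8.6
tcp_pos: [0.4431, 0.2703, 0.1389]
ee_rot: [3.139, 0.002, 1.681]
ft_force: [0.3, 0.2, -0.9]
width: 0.079
```

```bash
python3 -c "
from h import *
go([.4325,.287,.046],1.69)
im=arm.read_camera('top');cv2.imwrite('pics/t3.png',cv2.convertScaleAbs(cv2.resize(im[145:235,325:485,::-1],None,fx=5,fy=5,interpolation=2),alpha=1.4))"
```

```text
t 8.6 tcp [0.4431 0.2703 0.1389] rpy [3.1386e+00 1.7000e-03 1.6813e+00] F [ 0.3  0.2 -0.9] T [-0.03 -0.16  0.04] w 0.079
lin [ 0.36 -0.18  1.86] turn [ 0.03  0.01 -0.07]
```

View pics/t3.png

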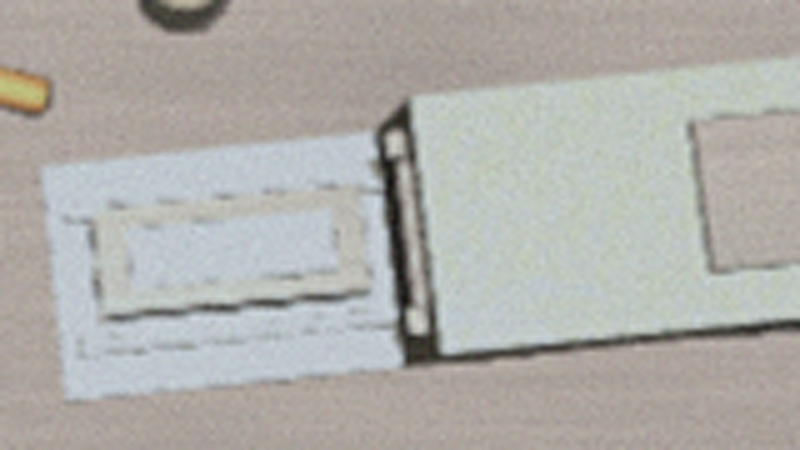

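The mould lies lengthways between the rails, with its top at (95,212)–(370,290), nearer the upper rail. I'll compute the margin while going down to the pusher.

Call:
{"method": "arm_command", "body": {"linear": [[0.36, -0.18, 0.4], [0, 0, 0.5], [0, 0, 0.3], [0, 0, 0]], "turn": [[0.03, 0.01, -0.07], [0, 0, 0], [0, 0, 0], [0, 0, 0]], "jaw": [0.9, 0.9, 0.9, 0.9]}}

```text
t: 9.05
tcp_pos: [0.4373, 0.2845, 0.0768]
ee_rot: [3.14, -0.0, 1.69]
ft_force: [0.1, 0.4, -0.3]
width: 0.0788
```

```bash
python3 -c "
from h import *
o=np.array([.6254,-.0525]);u=np.array([.0906,-.9959]);v=np.array([.9959,.0906])
for p,z in(((95,212),.05),((360,187),.05),((370,290),.05),((103,317),.05)):
  q=back(px(*p,325,145,5),z)[:2]-o;print(np.round(1e3*np.array([q@u,q@v]),1))
go([.4325,.287,.046],1.69)"
```

```text
[-148.6   28. ]
[-19.9  27.7]
[-20.8 -22.5]
[-149.9  -23.2]
t 9.05 tcp [0.4373 0.2845 0.0768] rpy [ 3.1399e+00 -3.0000e-04  1.6902e+00] F [ 0.1  0.4 -0.3] T [-0.04 -0.09 -0.01] w 0.0788
lin [ 0.06 -0.09  0.62] turn [ 0.01 -0.    0.  ]
```

Call:
{"method": "arm_command", "body": {"linear": [[0.06, -0.09, 0.35], [0, 0, 0.25], [0, 0, 0.03], [0, 0, 0], [0, 0, 0], [0, 0, 0], [0, 0, 0], [0, 0, 0], [0, 0, 0], [0, 0, 0], [0, 0, 0], [0, 0, 0]], "turn": [[0, 0, 0], [0, 0, 0], [0, 0, 0], [0, 0, 0], [0, 0, 0], [0, 0, 0], [0, 0, 0], [0, 0, 0], [0, 0, 0], [0, 0, 0], [0, 0, 0], [0, 0, 0]], "jaw": [0.9, 0.9, 0.9, 0.1, 0.1, 0.1, 0.1, 0.1, 0.1, 0.1, 0.1, 0.1], "grip_force": 35}}

```text
t: 10.25
tcp_pos: [0.438, 0.2852, 0.0478]
ee_rot: [3.135, -0.002, 1.686]
ft_force: [0.4, -0.6, -0.4]
width: 0.0216
```

```bash
python3 -c "
from h import *
go([.4325,.287,.046],1.69)"
```

```text
t 10.25 tcp [0.438  0.2852 0.0478] rpy [ 3.1346e+00 -2.4000e-03  1.6863e+00] F [ 0.4 -0.6 -0.4] T [-0.07 -0.15 -0.  ] w 0.0216
lin [ 0.05 -0.11  0.04] turn [ 0.06 -0.02 -0.03]
```

Call:
{"method": "arm_command", "body": {"linear": [[0, 0, -0.4], [0, 0, -0.6], [0, 0, -0.4], [0, 0.4, 0], [0, 0.7, 0], [0, 0.7, 0], [0, 0.7, 0], [0, 0.5, 0], [0, 0.2, 0], [0, 0, 0]], "turn": [[0, 0, 0], [0, 0, 0], [0, 0, 0], [0, 0, 0], [0, 0, 0], [0, 0, 0], [0, 0, 0], [0, 0, 0], [0, 0, 0], [0, 0, 0]], "jaw": [0.1, 0.1, 0.1, 0.1, 0.1, 0.1, 0.1, 0.1, 0.1, 0.1]}}

```text
t: 11.25
tcp_pos: [0.5988, 0.3028, 0.118]
ee_rot: [3.14, 0.0, 1.688]
ft_force: [0.2, -0.1, -2.3]
width: 0.0221
```

```bash
python3 -c "
from h import *
go([.5975,.273,.080],1.6615)"
```

```text
t 11.25 tcp [0.5988 0.3028 0.118 ] rpy [3.1401e+00 1.0000e-04 1.6878e+00] F [ 0.2 -0.1 -2.3] T [-0.01 -0.12 -0.01] w 0.0221
lin [-0.59 -0.1   0.76] turn [0.01 0.   0.22]
```

Call:
{"method": "arm_command", "body": {"linear": [[0, -0.05, 0.35], [-0.3, -0.05, 0.4], [-0.29, 0, 0], [0, 0, 0]], "turn": [[0.01, 0, 0.22], [0, 0, 0], [0, 0, 0], [0, 0, 0]], "jaw": [0.1, 0.1, 0.1, 0.1]}}

```text
t: 11.65
tcp_pos: [0.5913, 0.2716, 0.0791]
ee_rot: [-3.137, 0.001, 1.662]
ft_force: [-0.3, 0.7, -0.8]
width: 0.022
```

Run:
```python
from h import *
go([.5975,.273,.056],1.6615)
im=arm.read_camera('scene');cv2.imwrite('pics/s4.png',cv2.convertScaleAbs(cv2.resize(im[130:250,220:420,::-1],None,fx=4,fy=4,interpolation=2),alpha=1.4))
```

```text
t 11.65 tcp [0.5913 0.2716 0.0791] rpy [-3.1373e+00  1.0000e-03  1.6620e+00] F [-0.3  0.7 -0.8] T [ 0.02 -0.05 -0.06] w 0.022
lin [0.02 0.13 0.46] turn [-0.04  0.01  0.  ]
```

View pics/s4.png

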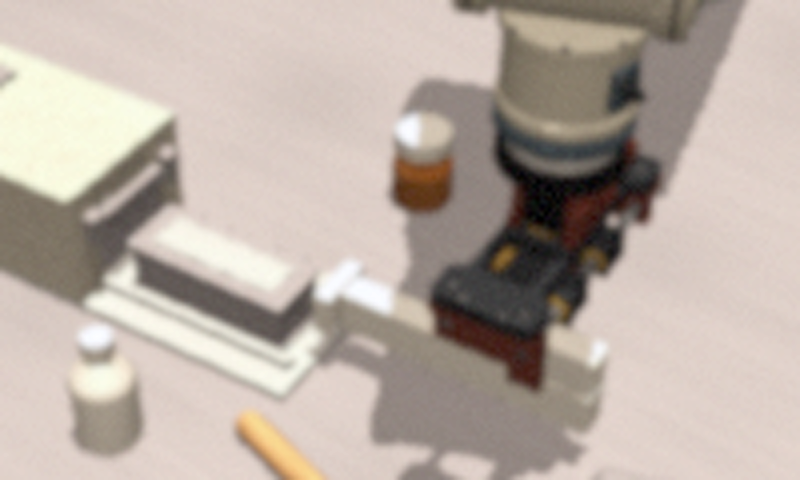

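The pusher is held level, and its head at (335,290) sits right behind the mould's rear end, in line with it. Pictures viewed so far: 8. Lowering it now.

Call:
{"method": "arm_command", "body": {"linear": [[0, 0.13, 0.2], [0, 0, 0.2], [0, 0, 0.03], [0, 0, 0]], "turn": [[-0.04, 0, 0], [0, 0, 0], [0, 0, 0], [0, 0, 0]], "jaw": [0.1, 0.1, 0.1, 0.1]}}

```text
t: 12.1
tcp_pos: [0.5992, 0.2747, 0.0582]
ee_rot: [3.137, -0.001, 1.663]
ft_force: [0.1, 0.9, -1.5]
width: 0.0218
```

```bash
cat >> h.py <<'E'
def bx():
    s=st();p=s["tcp_pos"][:2]-np.array([.6254,-.0525]);u=np.array([.0906,-.9959]);v=np.array([.9959,.0906])
    print("face x %.1f y %.1f mm, Fpush %.2f Fside %.2f dyaw %.4f"%(1e3*(p@u)+160,1e3*(p@v),-(s["ft_force"][:2]@u),s["ft_force"][:2]@v,s["ee_rot"][2]-1.6615))
E
python3 -c "
from h import *
bx()"
```

```text
t 12.1 tcp [0.5992 0.2747 0.0582] rpy [ 3.1372e+00 -9.0000e-04  1.6626e+00] F [ 0.1  0.9 -1.5] T [ 0.03 -0.09 -0.05] w 0.0218
face x -168.2 y 3.5 mm, Fpush 0.92 Fside 0.18 dyaw 0.0011
```

Call:
{"method": "arm_command", "body": {"linear": [[-0.1, -0.03, 0.03], [-0.1, 0, 0], [-0.1, 0, 0], [-0.1, 0, 0], [-0.1, 0, 0], [-0.1, 0, 0], [-0.1, 0, 0], [-0.1, 0, 0]], "turn": [[0, 0, 0], [0, 0, 0], [0, 0, 0], [0, 0, 0], [0, 0, 0], [0, 0, 0], [0, 0, 0], [0, 0, 0]], "jaw": [0.1, 0.1, 0.1, 0.1, 0.1, 0.1, 0.1, 0.1]}}

```text
t: 12.9
tcp_pos: [0.6021, 0.2339, 0.0576]
ee_rot: [3.135, -0.004, 1.662]
ft_force: [-0.7, 6.1, -1.9]
width: 0.0219
```

```bash
python3 -c "
from h import *
bx()"
```

```text
t 12.9 tcp [0.6021 0.2339 0.0576] rpy [ 3.1348 -0.0042  1.6622] F [-0.7  6.1 -1.9] T [1.3  0.09 0.06] w 0.0219
face x -127.3 y 2.7 mm, Fpush 6.13 Fside -0.17 dyaw 0.0007
```

Call:
{"method": "arm_command", "body": {"linear": [[-0.1, -0.02, 0], [-0.1, 0, 0], [-0.1, 0, 0], [-0.1, 0, 0], [-0.1, 0, 0], [-0.1, 0, 0], [-0.1, 0, 0], [-0.1, 0, 0], [-0.1, 0, 0], [-0.1, 0, 0]], "turn": [[0, 0, 0], [0, 0, 0], [0, 0, 0], [0, 0, 0], [0, 0, 0], [0, 0, 0], [0, 0, 0], [0, 0, 0], [0, 0, 0], [0, 0, 0]], "jaw": [0.1, 0.1, 0.1, 0.1, 0.1, 0.1, 0.1, 0.1, 0.1, 0.1]}}

```text
t: 13.9
tcp_pos: [0.6068, 0.1879, 0.0592]
ee_rot: [3.13, -0.015, 1.661]
ft_force: [-0.2, 6.2, -0.3]
width: 0.0217
```

```bash
python3 -c "
from h import *
bx()"
```

```text
t 13.9 tcp [0.6068 0.1879 0.0592] rpy [ 3.1297 -0.0148  1.6606] F [-0.2  6.2 -0.3] T [0.98 0.09 0.01] w 0.0217
face x -81.1 y 3.2 mm, Fpush 6.22 Fside 0.37 dyaw -0.0009
```

```bash
cat >> h.py <<'E'
def nx(y=2.0,z=.0575):
    "lateral, height and turn correction in command units, keeping progress"
    bx();s=arm.observe();o=np.array([.6254,-.0525]);u=np.array([.0906,-.9959]);v=np.array([.9959,.0906])
    a=(s["tcp_pos"][:2]-o)@u;q=o+a*u+y*1e-3*v;go([*q,z],1.6615)
E
python3 -c "
from h import *
nx()"
```

```text
t 13.9 tcp [0.6068 0.1879 0.0592] rpy [ 3.1297 -0.0148  1.6606] F [-0.2  6.2 -0.3] T [0.98 0.09 0.01] w 0.0217
face x -81.1 y 3.2 mm, Fpush 6.22 Fside 0.37 dyaw -0.0009
t 13.9 tcp [0.6068 0.1879 0.0592] rpy [ 3.1297 -0.0148  1.6606] F [-0.2  6.2 -0.3] T [0.98 0.09 0.01] w 0.0217
lin [-0.   -0.02  0.03] turn [ 0.1  -0.12 -0.01]
```

Call:
{"method": "arm_command", "body": {"linear": [[-0.1, -0.02, 0.03], [-0.1, 0, 0], [-0.1, 0, 0], [-0.1, 0, 0], [-0.1, 0, 0], [-0.1, 0, 0], [-0.1, 0, 0], [-0.1, 0, 0], [-0.1, 0, 0], [-0.1, 0, 0], [-0.1, 0, 0], [-0.1, 0, 0]], "turn": [[0.1, -0.12, 0], [0, -0.01, 0], [0, -0.01, 0], [0, -0.01, 0], [0, -0.01, 0], [0, -0.01, 0], [0, -0.01, 0], [0, -0.01, 0], [0, -0.01, 0], [0, -0.01, 0], [0, -0.01, 0], [0, -0.01, 0]], "jaw": [0.1, 0.1, 0.1, 0.1, 0.1, 0.1, 0.1, 0.1, 0.1, 0.1, 0.1, 0.1]}}

```text
t: 15.1
tcp_pos: [0.6104, 0.1234, 0.0569]
ee_rot: [-3.138, 0.014, 1.66]
ft_force: [-0.1, 3.9, -3.8]
width: 0.0219
```

```bash
python3 -c "
from h import *
nx()"
```

```text
t 15.1 tcp [0.6104 0.1234 0.0569] rpy [-3.138   0.0142  1.6597] F [-0.1  3.9 -3.8] T [ 1.2  -0.01  0.03] w 0.0219
face x -16.5 y 1.0 mm, Fpush 3.88 Fside 0.29 dyaw -0.0018
t 15.1 tcp [0.6104 0.1234 0.0569] rpy [-3.138   0.0142  1.6597] F [-0.1  3.9 -3.8] T [ 1.2  -0.01  0.03] w 0.0219
lin [-0.    0.02 -0.01] turn [-0.03  0.12 -0.01]
```

Call:
{"method": "arm_command", "body": {"linear": [[-0.1, 0.02, -0.01], [-0.1, 0, 0], [-0.1, 0, 0], [-0.1, 0, 0], [-0.1, 0, 0], [-0.1, 0, 0], [-0.1, 0, 0], [-0.1, 0, 0], [-0.1, 0, 0], [-0.1, 0, 0]], "turn": [[-0.03, 0.12, -0.01], [0, 0, 0], [0, 0, 0], [0, 0, 0], [0, 0, 0], [0, 0, 0], [0, 0, 0], [0, 0, 0], [0, 0, 0], [0, 0, 0]], "jaw": [0.1, 0.1, 0.1, 0.1, 0.1, 0.1, 0.1, 0.1, 0.1, 0.1]}}

```text
t: 16.1
tcp_pos: [0.616, 0.0697, 0.0582]
ee_rot: [-3.141, -0.0, 1.661]
ft_force: [-0.0, 4.6, -3.3]
width: 0.0219
```

```bash
python3 -c "
from h import *
nx()"
```

```text
t 16.1 tcp [0.616  0.0697 0.0582] rpy [-3.1412e+00 -3.0000e-04  1.6614e+00] F [-0.   4.6 -3.3] T [ 1.05 -0.02 -0.03] w 0.0219
face x 37.4 y 1.8 mm, Fpush 4.61 Fside 0.38 dyaw -0.0001
t 16.1 tcp [0.616  0.0697 0.0582] rpy [-3.1412e+00 -3.0000e-04  1.6614e+00] F [-0.   4.6 -3.3] T [ 1.05 -0.02 -0.03] w 0.0219
lin [0.   0.   0.01] turn [-0. -0. -0.]
```

Call:
{"method": "arm_command", "body": {"linear": [[-0.04, 0, 0.01], [-0.04, 0, 0], [-0.04, 0, 0], [-0.04, 0, 0], [-0.04, 0, 0], [-0.04, 0, 0]], "turn": [[0, 0, 0], [0, 0, 0], [0, 0, 0], [0, 0, 0], [0, 0, 0], [0, 0, 0]], "jaw": [0.1, 0.1, 0.1, 0.1, 0.1, 0.1]}}

```text
t: 16.7
tcp_pos: [0.6174, 0.0565, 0.0581]
ee_rot: [-3.141, -0.001, 1.661]
ft_force: [-0.8, 4.7, -3.3]
width: 0.0217
```

```bash
python3 -c "
from h import *
nx()"
```

```text
t 16.7 tcp [0.6174 0.0565 0.0581] rpy [-3.1414e+00 -5.0000e-04  1.6609e+00] F [-0.8  4.7 -3.3] T [1.07 0.01 0.01] w 0.0217
face x 50.8 y 1.9 mm, Fpush 4.76 Fside -0.37 dyaw -0.0006
t 16.7 tcp [0.6174 0.0565 0.0581] rpy [-3.1414e+00 -5.0000e-04  1.6609e+00] F [-0.8  4.7 -3.3] T [1.07 0.01 0.01] w 0.0217
lin [0.   0.   0.01] turn [-0. -0. -0.]
```

Call:
{"method": "arm_command", "body": {"linear": [[-0.03, 0, 0.01], [-0.03, 0, 0], [-0.03, 0, 0]], "turn": [[0, 0, 0], [0, 0, 0], [0, 0, 0]], "jaw": [0.1, 0.1, 0.1]}}

```text
t: 17.0
tcp_pos: [0.618, 0.0518, 0.0579]
ee_rot: [3.141, -0.001, 1.661]
ft_force: [-1.4, 3.6, -3.2]
width: 0.0217
```

Call:
{"method": "arm_command", "body": {"linear": [[-0.03, 0, 0], [-0.03, 0, 0], [-0.03, 0, 0]], "turn": [[0, 0, 0], [0, 0, 0], [0, 0, 0]], "jaw": [0.1, 0.1, 0.1]}}

```text
t: 17.3
tcp_pos: [0.6184, 0.047, 0.0579]
ee_rot: [3.141, -0.001, 1.661]
ft_force: [0.2, 4.9, -2.2]
width: 0.0219
```

Call:
{"method": "arm_command", "body": {"linear": [[-0.03, 0, 0], [-0.03, 0, 0], [-0.03, 0, 0]], "turn": [[0, 0, 0], [0, 0, 0], [0, 0, 0]], "jaw": [0.1, 0.1, 0.1]}}

```text
t: 17.6
tcp_pos: [0.6189, 0.042, 0.0579]
ee_rot: [3.141, -0.001, 1.661]
ft_force: [0.1, 4.7, -2.6]
width: 0.0216
```

Call:
{"method": "arm_command", "body": {"linear": [[-0.03, 0, 0], [-0.03, 0, 0], [-0.03, 0, 0]], "turn": [[0, 0, 0], [0, 0, 0], [0, 0, 0]], "jaw": [0.1, 0.1, 0.1]}}

```text
t: 17.9
tcp_pos: [0.6193, 0.0372, 0.0578]
ee_rot: [3.142, -0.001, 1.661]
ft_force: [-0.3, 4.8, -2.8]
width: 0.0219
```

Call:
{"method": "arm_command", "body": {"linear": [[-0.03, 0, 0], [-0.03, 0, 0], [-0.03, 0, 0]], "turn": [[0, 0, 0], [0, 0, 0], [0, 0, 0]], "jaw": [0.1, 0.1, 0.1]}}

```text
t: 18.2
tcp_pos: [0.6197, 0.0323, 0.0578]
ee_rot: [3.142, -0.001, 1.661]
ft_force: [0.3, 4.7, -3.0]
width: 0.0219
```

Call:
{"method": "arm_command", "body": {"linear": [[-0.03, 0, 0], [-0.03, 0, 0], [-0.03, 0, 0]], "turn": [[0, 0, 0], [0, 0, 0], [0, 0, 0]], "jaw": [0.1, 0.1, 0.1]}}

```text
t: 18.5
tcp_pos: [0.6201, 0.0274, 0.0578]
ee_rot: [-3.142, -0.0, 1.661]
ft_force: [-0.7, 4.1, -2.6]
width: 0.0218
```

Call:
{"method": "arm_command", "body": {"linear": [[-0.03, 0, 0], [-0.03, 0, 0], [-0.03, 0, 0]], "turn": [[0, 0, 0], [0, 0, 0], [0, 0, 0]], "jaw": [0.1, 0.1, 0.1]}}

```text
t: 18.8
tcp_pos: [0.6205, 0.0227, 0.0579]
ee_rot: [-3.142, -0.001, 1.661]
ft_force: [0.2, 6.0, -3.2]
width: 0.0217
```

Call:
{"method": "arm_command", "body": {"linear": [[-0.03, 0, 0], [-0.03, 0, 0]], "turn": [[0, 0, 0], [0, 0, 0]], "jaw": [0.1, 0.1]}}

```text
t: 19.0
tcp_pos: [0.6208, 0.0198, 0.0579]
ee_rot: [-3.141, -0.001, 1.661]
ft_force: [-0.3, 6.2, -2.0]
width: 0.0216
```

Call:
{"method": "arm_command", "body": {"linear": [[-0.02, 0, 0], [-0.02, 0, 0]], "turn": [[0, 0, 0], [0, 0, 0]], "jaw": [0.1, 0.1]}}

```text
t: 19.2
tcp_pos: [0.621, 0.0178, 0.058]
ee_rot: [-3.141, -0.001, 1.661]
ft_force: [-0.2, 5.8, -2.1]
width: 0.022
```

Call:
{"method": "arm_command", "body": {"linear": [[-0.02, 0, 0], [-0.02, 0, 0]], "turn": [[0, 0, 0], [0, 0, 0]], "jaw": [0.1, 0.1]}}

```text
t: 19.4
tcp_pos: [0.6211, 0.0159, 0.058]
ee_rot: [-3.141, -0.002, 1.661]
ft_force: [-0.1, 5.4, -2.6]
width: 0.0222
```

Call:
{"method": "arm_command", "body": {"linear": [[-0.02, 0, 0]], "turn": [[0, 0, 0]], "jaw": [0.1]}}

```text
t: 19.5
tcp_pos: [0.6211, 0.0155, 0.0581]
ee_rot: [-3.141, -0.003, 1.661]
ft_force: [-1.7, 11.6, 0.1]
width: 0.0216
```

Call:
{"method": "arm_command", "body": {"linear": [[-0.02, 0, 0]], "turn": [[0, 0, 0]], "jaw": [0.1]}}

```text
t: 19.6
tcp_pos: [0.6211, 0.0155, 0.0582]
ee_rot: [-3.141, -0.004, 1.661]
ft_force: [-1.4, 12.5, -0.0]
width: 0.0219
```

Clear stop: the force rose from about 4.7 N to about 6 N (soft travel), then jumped to 12 N with no further motion. Drawing the pusher out.

Call:
{"method": "arm_command", "body": {"linear": [[0.05, 0, 0], [0.15, 0, 0], [0.3, 0, 0], [0.4, 0, 0], [0.4, 0, 0], [0.4, 0, 0], [0.4, 0, 0], [0, 0, 0]], "turn": [[0, 0, 0], [0, 0, 0], [0, 0, 0], [0, 0, 0], [0, 0, 0], [0, 0, 0], [0, 0, 0], [0, 0, 0]], "jaw": [0.1, 0.1, 0.1, 0.1, 0.1, 0.1, 0.1, 0.1]}}

```text
t: 20.4
tcp_pos: [0.611, 0.1245, 0.0581]
ee_rot: [3.142, -0.0, 1.66]
ft_force: [-0.1, -0.7, -0.9]
width: 0.022
```

```bash
python3 -c "
from h import *
nx()"
```

```text
t 20.4 tcp [0.611  0.1245 0.0581] rpy [ 3.1416e+00 -4.0000e-04  1.6602e+00] F [-0.1 -0.7 -0.9] T [ 0.06 -0.1   0.  ] w 0.022
face x -17.6 y 1.7 mm, Fpush -0.67 Fside -0.20 dyaw -0.0013
t 20.4 tcp [0.611  0.1245 0.0581] rpy [ 3.1416e+00 -4.0000e-04  1.6602e+00] F [-0.1 -0.7 -0.9] T [ 0.06 -0.1   0.  ] w 0.022
lin [0.   0.01 0.01] turn [ 0.   -0.   -0.01]
```

Call:
{"method": "arm_command", "body": {"linear": [[0.3, 0, 0], [0.5, 0, 0], [0.6, 0, 0], [0.6, 0, 0], [0.6, 0, -0.1], [0.5, 0, -0.2], [0.2, 0, -0.3], [0, 0, 0]], "turn": [[0, 0, 0], [0, 0, 0], [0, 0, 0], [0, 0, 0], [0, 0, 0], [0, 0, 0], [0, 0, 0], [0, 0, 0]], "jaw": [0.1, 0.1, 0.1, 0.1, 0.1, 0.1, 0.1, 0.1]}}

```text
t: 21.2
tcp_pos: [0.5958, 0.2978, 0.09]
ee_rot: [3.139, 0.0, 1.658]
ft_force: [0.6, -0.1, -1.6]
width: 0.0217
```

```bash
python3 -c "
from h import *
go([.438,.285,.1],1.69)"
```

```text
t 21.2 tcp [0.5958 0.2978 0.09  ] rpy [3.1393e+00 5.0000e-04 1.6580e+00] F [ 0.6 -0.1 -1.6] T [ 0.02 -0.09  0.03] w 0.0217
lin [ 0.02 -3.17 -0.21] turn [ 0.02  0.   -0.27]
```

Call:
{"method": "arm_command", "body": {"linear": [[0, -0.3, -0.2], [0, -0.6, 0], [0, -0.7, 0], [0, -0.7, 0], [0, -0.6, 0], [0, -0.25, 0], [0, 0, 0], [0, 0, 0]], "turn": [[0, 0, 0], [0, 0, 0], [0, 0, 0], [0, 0, 0], [0, 0, 0], [0, 0, 0], [0, 0, -0.25], [0, 0, 0]], "jaw": [0.1, 0.1, 0.1, 0.1, 0.1, 0.1, 0.1, 0.1]}}

```text
t: 22.0
tcp_pos: [0.437, 0.2766, 0.1006]
ee_rot: [3.135, 0.002, 1.684]
ft_force: [-0.2, 0.0, -1.1]
width: 0.022
```

```bash
python3 -c "
from h import *
go([.438,.285,.048],1.69)"
```

```text
t 22.0 tcp [0.437  0.2766 0.1006] rpy [3.1349e+00 1.7000e-03 1.6836e+00] F [-0.2  0.  -1.1] T [ 0.09 -0.1   0.04] w 0.022
lin [0.17 0.03 1.05] turn [ 0.06  0.01 -0.05]
```

Call:
{"method": "arm_command", "body": {"linear": [[0.17, 0.02, 0.3], [0, 0, 0.4], [0, 0, 0.25], [0, 0, 0.03], [0, 0, 0]], "turn": [[0.06, 0, -0.05], [0, 0, 0], [0, 0, 0], [0, 0, 0], [0, 0, 0]], "jaw": [0.1, 0.1, 0.1, 0.1, 0.1]}}

```text
t: 22.5
tcp_pos: [0.446, 0.2869, 0.0511]
ee_rot: [3.134, -0.002, 1.687]
ft_force: [0.0, -0.5, -1.5]
width: 0.0216
```

```bash
python3 -c "
from h import *
go([.438,.285,.0475],1.69)"
```

```text
t 22.5 tcp [0.446  0.2869 0.0511] rpy [ 3.1340e+00 -1.6000e-03  1.6873e+00] F [ 0.  -0.5 -1.5] T [ 0.04 -0.04  0.01] w 0.0216
lin [-0.02 -0.16  0.07] turn [ 0.06 -0.01 -0.02]
```

Call:
{"method": "arm_command", "body": {"linear": [[0, 0, 0.03], [0, 0, 0.03], [0, 0, 0.02]], "turn": [[0.06, -0.01, 0], [0, 0, 0], [0, 0, 0]], "jaw": [0.1, 0.1, 0.1]}}

```text
t: 22.8
tcp_pos: [0.4475, 0.2873, 0.0482]
ee_rot: [3.14, -0.001, 1.687]
ft_force: [-1.0, 1.0, 2.6]
width: 0.022
```

Call:
{"method": "arm_command", "body": {"linear": [[0, 0, 0], [0, 0, 0], [0, 0, 0], [0, 0, 0], [0, 0, 0], [0, 0, -0.4], [0, 0, -0.8], [0, 0, -0.8], [0, 0, -0.8], [0, 0, 0]], "turn": [[0, 0, 0], [0, 0, 0], [0, 0, 0], [0, 0, 0], [0, 0, 0], [0, 0, 0], [0, 0, 0], [0, 0, 0], [0, 0, 0], [0, 0, 0]], "jaw": [0.4, 0.7, 0.9, 0.9, 0.9, 0.9, 0.9, 0.9, 0.9, 0.9]}}

```text
t: 23.8
tcp_pos: [0.4468, 0.2871, 0.1931]
ee_rot: [3.141, -0.001, 1.688]
ft_force: [-0.3, 0.1, -0.0]
width: 0.0791
```

Call:
{"method": "arm_command", "body": {"linear": [[0.4, 0, -0.3], [0.7, 0, -0.3], [0.7, 0, 0], [0.7, 0, 0], [0.4, 0, 0], [0, 0, 0]], "turn": [[0, 0, 0], [0, 0, 0], [0, 0, 0], [0, 0, 0], [0, 0, 0], [0, 0, 0]], "jaw": [0.9, 0.9, 0.9, 0.9, 0.9, 0.9]}}

```text
t: 24.4
tcp_pos: [0.4285, 0.4343, 0.222]
ee_rot: [-3.141, 0.0, 1.685]
ft_force: [0.7, 0.0, -0.9]
width: 0.0786
```

Run:
```python
from h import *
st()
im=arm.read_camera('scene');cv2.imwrite('pics/s5.png',cv2.convertScaleAbs(cv2.resize(im[120:280,140:420,::-1],None,fx=2.8,fy=2.8,interpolation=2),alpha=1.4))
im=arm.read_camera('top');cv2.imwrite('pics/t5.png',cv2.convertScaleAbs(cv2.resize(im[120:300,220:540,::-1],None,fx=2.5,fy=2.5,interpolation=2),alpha=1.4))
```

```text
t 24.4 tcp [0.4285 0.4343 0.222 ] rpy [-3.1413e+00  5.0000e-04  1.6850e+00] F [ 0.7  0.  -0.9] T [-0.06 -0.11  0.03] w 0.0786
```

View pics/s5.png

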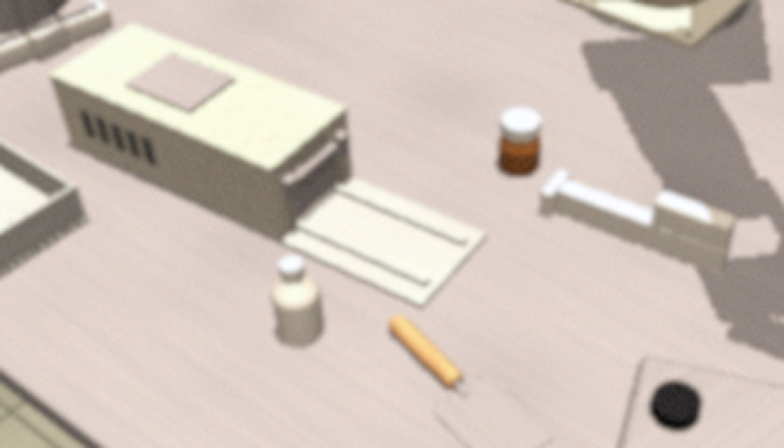

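View pics/t5.png

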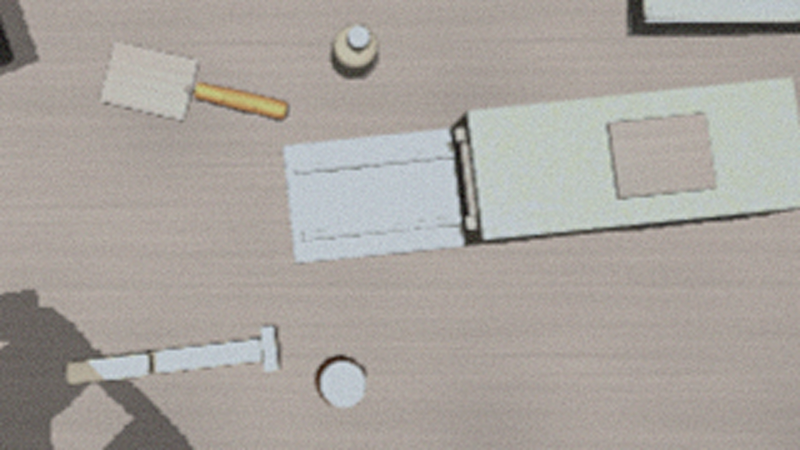

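The flap looks the same as when shut at the start (box front at (315,185) in the scene view). The shelf is empty, the pusher stands on the bench at (70–278, 330–385) in the top view, and the bystanders look unmoved. Handing in.

```bash
python3 -c "
from h import *
a=cv2.imread('pics/scene0.png').astype(int);b=arm.read_camera('scene')[:,:,::-1].astype(int)
print('flap-area mean diff',abs(a-b)[180:205,235:268].mean(), 'bottle',abs(a-b)[205:245,235:258].mean(),'jar',abs(a-b)[155:185,315:338].mean())
print(arm.close_job())"
```

```text
flap-area mean diff 3.4517171717171715 bottle 3.9746376811594204 jar 3.785024154589372
the job is handed in; nothing more can be done
None
```

The mould is in the curing box against the spring buffer, the flap looks shut behind it, and the job is handed in. It took about 24 s of the 72 s allowed.

- **Setting down:** I set the mould upright and lengthways between the rails. It came to rest about 2.6 mm off the centre line.
- **Pushing in:** Sliding took about 4.7 N, rising to about 6 N over the buffer's soft travel. The mould then stopped firmly with its rear end about 92 mm past the flap. I read 12.5 N at most, well under the 30 N limit.
- **Pusher:** I drew it straight out and stood it on the bench about 10 mm from where it started, clear of the box and shelf. The gripper is open and well away from everything.
- **Final checks:** The shelf is empty. The areas of the scene picture around the flap, jar and bottle match the first picture to within camera noise. The spatula looked unmoved in the last top view. I did not check the jug in the last pictures, but the arm only passed above that part of the bench.
- **What I could not see:** The buffer is out of sight, so contact with it is judged from force alone. The rise in the soft travel was about 1.3 N against the stated 0.6–0.9 N, which is within my force noise; the firm stop after it was clear.

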